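Lower the ratchet press arm onto a phone

ROBOT

A 6-joint arm with a two-finger parallel gripper is mounted at the origin on the work surface. World frame = base frame: x ahead of the robot, y to its left, z up, the work surface at z = 0. Lengths are in m, angles in rad, forces in N, time in s.
With the tool pointing down it reaches from about 0.35 to 0.775 m from the base axis. Payload 7.3 kg.
Tool frame: the origin (TCP) lies between the finger pads; the fingertips stand robot.tcp_to_tips ahead of it and the grasp point (between the pads) lies 2 mm behind it (robot.tcp_to_tips is the distance from the TCP to the fingertips, in m); y points along the fingers, x is the direction in which the jaws open and shut, and the axes are right-handed (so a half turn about y gives the same grasp; the last joint's range is limited). The gripper opens to 92 mm and grips with 3 to 60 N. Pads are 19 mm wide; open, the fingers measure 130 mm over their backs; the gripper's body (75 mm by 190 mm) begins 47 mm behind the grasp point.
Start: joints at [-1.413, 0.342, 1.524, -0, 1.275, -0.146], TCP at [0.157, -0.501, 0.244] pointing down, gripper open.
Joint ranges: [-2.53, 2.53], [-0.77, 2.02], [0.04, 2.7], [-1, 4.14], [0.28, 2.66], [-3.11, 3.11]. Speed limits (rad/s): [2.57, 2.57, 3.14, 3.14, 3.14, 3.14].

INTERFACE

Orientations are given as [roll, pitch, yaw] about the fixed x, y, z axes, in that order (R = Rz(yaw) Ry(pitch) Rx(roll)).
In Python, from cell import status, read_camera, get_calibration, robot gives the robot as it stands.
- The arm moves only by the shell command python3 -m creep 'ROWS' [FORCE]. ROWS is JSON, a list of rows, each an object of numbers: "dx", "dy", "dz": the shift along the tool's x, y, z in m; "rx", "ry", "rz": the turn, a rotation vector about the tool's x, y, z in rad; "gripper": the opening, from 0 (shut) to 1 (fully open). A call has 1 to 20 rows; each row is the pose to reach, as a shift and turn from the pose commanded when the call began, along the tool's axes at that moment; what a row does not reach only later rows make up. A row lasts 1/8 s, in which the tool goes at most 62.5 mm and 10.7 degrees, less where a joint would pass 70% of its speed; a pose out of reach is approached as far as the arm can. A call with a gripper value outside its range is refused whole. The fingers move at their own pace and stop on an object; FORCE is the grip in N (left out, the last holds). Time passes only in rows, so rows that repeat a pose let the fingers close. It gives the time, the measured TCP pose, the force and the opening at its end, in the units of the state.
- status.observe(): the state, without advancing time (a new reading comes with each control period).
- read_camera(name): name is "side" or "top" or "wrist"; returns (picture, depth): 400x640x3 uint8, red, green, blue; 400x640 float32, m along the optical axis (not along the pixel's ray), 0 where there is no reading.
- get_calibration(name): a dict with "fx", "fy", "cx", "cy" (pixels), "xyz" and "rotation" of the camera in the world; the wrist camera has in their place "mount" (4x4, takes a point from camera to tool coordinates, whose origin is the TCP and whose axes are the tool frame's). Camera axes: x right, y down, z forward; pixel columns grow to the right and rows downward; lengths in m; the calibration is good to about 2 mm. The wrist camera is an equidistant fisheye: a pixel r from the principal point sees the ray r / f radians off the axis. A picture is of the moment at which its call begins: read the wrist's pose just before it. get_calibration takes no time and is no camera call.
- robot.hand_in(): hands the job in, once; it reports no verdict.
The state is a dict: "time": time; "qpos": joint angles; "qvel": joint speeds; "joint_efforts": joint torques, N m; "tool_pos": TCP position; "tool_rot": TCP orientation; "contact_force": force on the tool from outside, world axes, zero at the start; "torque": the same for the moment, N m; "opening": finger opening in m.
Only numpy, scipy, OpenCV 4.12 (cv2) and the standard library are available. Lean on these libraries where they do the work, as an engineer would, in place of code of your own. Each camera call takes 0.05 s, during which the arm holds its last target.

TASK

The screen press on the blue mat has its arm propped up by a ratchet: press the red thumb tab down until the pawl flips free of the teeth and stays off, then push the arm down by its yellow cap until its rubber pad sits on the phone in the cradle. Bring the pad down gently, do not swing the arm up out of the way, and leave the phone lying in its cradle and everything else on the bench where it is. It is all done by pressing and pushing with the fingertips, with nothing picked up; finish clear of the press.

Things in the scene. Friction and masses are not known exactly. Their poses are not given: they have to be found in the camera images.
- press: The screen press, bolted down: dark steel base 285 x 172 x 12 mm, teal cheeks. Its origin is on the underside, straight below the arm's hinge; its x axis runs along the base from the hinge towards the phone, y across, z up. The red tab sticks out behind, at x about -120 mm; the cradle with the phone is centred at x = 140 mm. Cheeks: 48 mm wide over all, tops 96 mm above the underside at the arm hinge and 97 mm at the pawl hinge.
- beam (a joint): Angle of the press arm, rad. 0 = level, rubber pad just on the phone; positive = raised; starts 0.45 to 0.85. The hinge is stiff: the arm stays where it is left, and takes 1 to 4 N down at the yellow cap to move once the pawl is free. While the pawl is engaged it goes down at most one tooth (0.2 rad) and then is blocked. The arm can go about 0.04 below 0 if no phone were there.
- beam_hinge (a point): Centre of the arm's hinge, 80 mm above the press's underside. The hinge axis is the press's y axis.
- beam_push (a point): Centre of the top face of the yellow cap on the arm's free end (34 mm diameter), the place to push. It lies 140 mm out along the arm from the hinge and 16 mm above the arm's centre line; it moves with the arm. The arm is a teal bar 22 mm wide, 15 mm thick, ending 15 mm beyond the cap's centre; nothing stands above the cap. The point's x axis runs along the arm, outward; z is the cap's upward normal.
- pawl (a joint): Angle of the pawl, rad. About 0 to 0.05 = hooked (it drops in from 0.1 in the first half second) into the teeth; 0.58 = end stop, free. Pressing the red tab down increases it. It is over-centre: its steel ball tips it back into the teeth when let go below about 0.2, and over to the free side, where it stays, above about 0.35. Moving it takes under 1 N at the tab; at the end stop it goes solid.
- pawl_hinge (a point): Centre of the pawl's hinge, at x = -62 mm in the press frame and 85 mm above the press's underside; axis along the press's y.
- pawl_tab (a point): Middle of the top face of the red thumb tab (28 mm long, 32 mm wide), which sticks out backwards (press -x) 61 mm from the pawl's hinge. Engaged it lies about 20 mm above the pawl hinge's height; pressed to the stop it has gone down about 35 mm. The steel ball of the pawl (22 mm) stands over the pawl's hinge, its top at most 45 mm above it.
- phone: Black phone 72 x 150 x 9 mm (its x, y, z), lying face up in the cradle, its top 22.5 mm above the press's underside. Origin: centre of its underside. Loose: not to be shifted or lifted.
- driver: Screwdriver 150 mm long lying beside the press, not to be disturbed.
- flux: Small jar, 40 mm diameter, 35 mm high, beside the press, not to be disturbed.
- dish: Shallow steel dish, 70 mm diameter, 22 mm high, beside the press, not to be disturbed.
- spudger: Blue plastic pry stick 140 mm long, lying beside the press, not to be disturbed.
- cleaner: Bottle, 54 mm diameter, 130 mm high, at the left of the mat, not to be disturbed.
- meter: Blue multimeter 160 x 80 x 45 mm lying at the right of the mat, not to be disturbed.
- brush: Brush 160 mm long lying at the left of the mat, not to be disturbed.

How it is judged:
On the way, in this order (a step that is already met when the one before it is completed fails the run):
1. the pawl is pressed over and free of the teeth while the arm is still up (value of joint pawl above 0.35 rad and value of joint beam above 0.2 rad), for 0.2 s.
2. the arm is pushed down onto the phone, the pawl off its teeth (value of joint beam below 0.02 rad and value of joint pawl above 0.06 rad), for 0.2 s.
At the end, for the whole second after the job is handed in: Pawl free (beyond 0.3 rad), arm down at rest within 0.02 rad of level so that the pad sits on the phone (within 3 mm), phone flat and within 6 mm of where it lay (value of joint beam between -0.025 and 0.02 rad and velocity of joint beam between -0.05 and 0.05 rad/s and value of joint pawl above 0.3 rad and distance of phone from where it was at the start of the episode below 0.006 m and angle between phone's own z axis and vertical below 0.05 rad); the robot touches nothing.
It fails at once if the phone is lifted or shoved out of its cradle (distance of phone from where it was at the start of the episode above 0.012 m or angle between phone's own z axis and vertical above 0.2 rad).
It fails at once if the arm is swung up instead of pushed down (value of joint beam above 0.93 rad).
It fails at once if the pad is rammed onto the phone (over 60 N) (contact force between beam and phone above 60 N).
It fails at once if another thing on the bench is moved or lifted (distance of any of driver, flux, dish, spudger, cleaner, meter, brush from where it was at the start of the episode above 0.025 m).
It also fails if it takes over 45 s, if anything falls off the work surface, if the arm or the gripper's body presses on something with over 40 N, if the wrist force passes 120 N, or if a joint passes its speed limit or range.

## Working session

There is one attempt and no reset: what is moved stays moved. The work goes in short steps, Python scripts to look and compute and a shell command to move; the robot and the scene stay as the last step left them, time stands still between calls to the robot, and variables do not carry over. Pictures are saved under pics/ and viewed, and the job is handed in when it is done.

```bash
ls; mkdir -p pics; python3 - <<'E'
from cell import status, read_camera, get_calibration, robot
import cv2,numpy as np
print(status.observe()); print(robot.tcp_to_tips)
for n in("side","top","wrist"):
    p,d=read_camera(n); cv2.imwrite(f"pics/{n}0.png",p[:,:,::-1]); np.save(f"pics/{n}0.npy",d); print(n,get_calibration(n))
E
```

```text
pics
{'time': 0.0, 'qpos': array([-1.41299826e+00,  3.42752128e-01,  1.52502505e+00, -1.65383031e-05,
        1.27537464e+00, -1.45987614e-01]), 'qvel': array([-9.29118853e-05, -8.11441048e-04,  6.30266120e-04, -1.19796973e-03,
        1.55923472e-03, -1.31342978e-03]), 'joint_efforts': array([-1.87609367e-03, -4.31251359e+01, -2.44214541e+01,  7.15456414e-02,
        5.61223039e-02, -1.36516101e-04]), 'tool_pos': array([ 0.15700849, -0.50057609,  0.24302687]), 'tool_rot': array([-1.57058516e+00,  1.54488351e-03, -1.26700566e+00]), 'contact_force': array([ 0.43860758,  1.40695904, -0.09471893]), 'torque': array([ 0.00694209, -0.00181785,  0.01169525]), 'opening': 0.09170073617274802}
0.017
side {'fx': 377.1237958079149, 'fy': 377.1237958079149, 'cx': 321.1775608150174, 'cy': 200.2980979629482, 'xyz': array([ 0.3585092 , -0.64705857,  0.87272921]), 'rotation': array([-2.4118609 ,  0.01289053, -0.31339745])}
top {'fx': 497.0729152115711, 'fy': 497.0729152115711, 'cx': 311.9684281303481, 'cy': 200.6423445976984, 'xyz': array([ 0.30501204, -0.01009573,  1.32188218]), 'rotation': array([-2.95018503,  0.00358462, -1.55892622])}
wrist {'fx': 309.70691628693146, 'fy': 309.70691628693146, 'cx': 322.0361173770283, 'cy': 203.14027608556398, 'mount': array([[ 9.99999623e-01, -6.98674379e-04,  5.15986355e-04,
         6.70231874e-04],
       [-7.03086815e-04, -3.02360937e-01,  9.53193249e-01,
        -1.39958807e-01],
       [-5.09957584e-04, -9.53193252e-01, -3.02361314e-01,
         8.25009267e-02],
       [ 0.00000000e+00,  0.00000000e+00,  0.00000000e+00,
         1.00000000e+00]])}
```

View pics/side0.png

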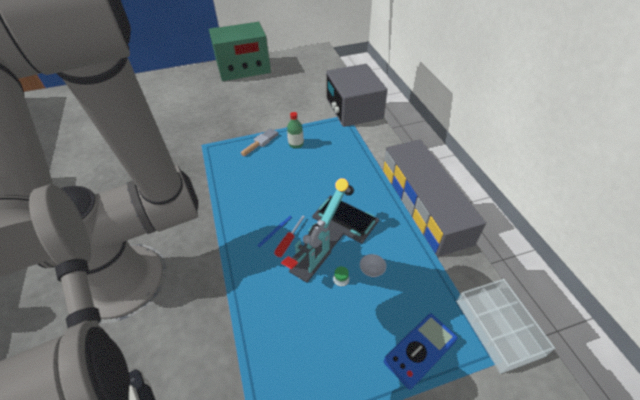

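View pics/top0.png

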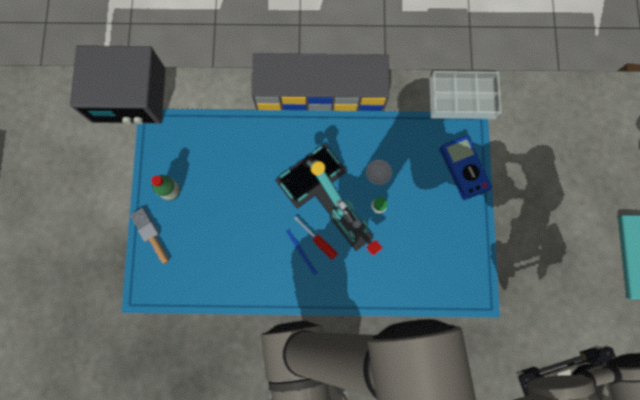

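View pics/wrist0.png

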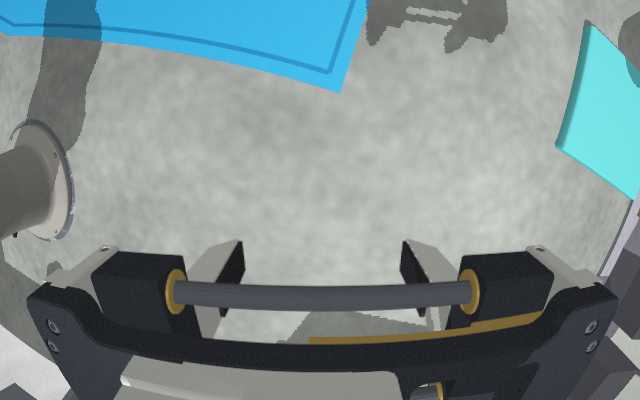

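The side view shows the red tab at about (290,263) and the yellow cap at about (342,186). In the top view the tab is at (374,247), the cap at (318,168), and the screwdriver's red handle at (325,246). Next I'll turn these into positions.

```bash
cat > h.py <<'E'
import numpy as np,cv2
from scipy.spatial.transform import Rotation as R
from cell import status, read_camera, get_calibration, robot
def cloud(n,d):
    c=get_calibration(n); v,u=np.mgrid[0:400,0:640]
    p=np.stack([(u-c['cx'])/c['fx']*d,(v-c['cy'])/c['fy']*d,d],-1)
    return p@R.from_euler('xyz',c['rotation']).as_matrix().T+c['xyz']
def hsv(p): return cv2.cvtColor(p,cv2.COLOR_RGB2HSV)
def masks(p):
    h=hsv(p).astype(int); H,S,V=h[...,0],h[...,1],h[...,2]
    return dict(yellow=(H>18)&(H<35)&(S>150)&(V>120), red=((H<8)|(H>172))&(S>150)&(V>90), teal=(H>80)&(H<95)&(S>60)&(V>60))
E
python3 - <<'E'
from h import *
for n in('side','top'):
    p=cv2.imread(f'pics/{n}0.png')[:,:,::-1].copy(); d=np.load(f'pics/{n}0.npy'); P=cloud(n,d)
    for k,m in masks(p).items():
        nn,l,s,c=cv2.connectedComponentsWithStats((m&(d>0)).astype(np.uint8))
        for i in range(1,nn):
            if s[i,4]>15:
                q=P[l==i]; print(n,k,s[i],c[i].round(1),np.median(q,0).round(3),q.min(0).round(3),q.max(0).round(3))
    print(n,'mat z',[P[v,u].round(3) for v,u in([(200,400),(280,200)] if n=='top' else [(220,250),(340,300)])])
for n,b in(('side',(170,290,270,400)),('top',(130,270,270,400))):
    p=cv2.imread(f'pics/{n}0.png')[b[0]:b[1],b[2]:b[3]]; cv2.imwrite(f'pics/{n}0z.png',cv2.resize(p,None,fx=4.2,fy=4.2,interpolation=2))
E
```

```text
side yellow [384 164   9  17  68] [387.9 172.2] [0.819 0.117 0.033] [0.817 0.091 0.018] [0.82  0.144 0.05 ]
side yellow [395 167  10  19  94] [399.6 175.9] [0.819 0.048 0.081] [0.817 0.021 0.063] [0.821 0.08  0.1  ]
side yellow [337 180  11  11  95] [341.8 184.8] [ 0.608 -0.019  0.178] [ 0.596 -0.033  0.168] [ 0.621 -0.005  0.186]
side yellow [413 210  12  22 109] [418.9 220.4] [ 0.819 -0.091  0.035] [ 0.817 -0.121  0.016] [ 0.821 -0.06   0.052]
side yellow [428 218  14  24 149] [434.9 229.2] [ 0.819 -0.162  0.081] [ 0.817 -0.192  0.062] [ 0.821 -0.131  0.1  ]
side red [291 112   6   7  31] [293.2 115.3] [0.583 0.375 0.132] [0.575 0.368 0.122] [0.592 0.388 0.136]
side red [275 233  19  23 179] [283.8 244.3] [ 0.435 -0.045  0.027] [ 0.407 -0.072  0.009] [ 0.467 -0.01   0.034]
side red [282 257  15  12 101] [289.3 262.2] [ 0.428 -0.158  0.109] [ 0.41  -0.176  0.103] [ 0.443 -0.141  0.113]
side teal [289 144  14   4  20] [295.5 146.1] [0.577 0.359 0.011] [0.559 0.353 0.006] [0.602 0.381 0.016]
side teal [318 190  28  38 400] [330.2 207.6] [ 0.574 -0.041  0.125] [ 0.54  -0.081  0.014] [0
[... 2273 characters left out ...]
 [0.585 0.067 0.018] [0.564 0.051 0.009] [0.606 0.084 0.027]
top teal [297 193  12   9  47] [302.2 196.9] [0.568 0.024 0.017] [0.557 0.009 0.011] [0.579 0.038 0.025]
top teal [372 196  16  16  32] [381.9 201.1] [ 0.562 -0.195  0.005] [ 0.534 -0.206 -0.002] [ 0.575 -0.163  0.041]
top teal [345 200  13  20  77] [350.6 208.1] [ 0.527 -0.101  0.091] [ 0.493 -0.122 -0.004] [ 0.563 -0.086  0.13 ]
top teal [ 618  214   22   86 1504] [630.5 253.1] [ 0.432 -0.832  0.023] [ 0.31  -0.873 -0.004] [ 0.535 -0.814  0.033]
top teal [361 220   7  13  34] [364.8 226.1] [ 0.483 -0.138  0.09 ] [ 0.475 -0.149  0.001] [ 0.495 -0.129  0.106]
top mat z [array([ 0.565, -0.24 ,  0.004]), array([0.345, 0.288, 0.005])]
```

```bash
sleep 0
```

```text
(no output)
```

View pics/side0z.png

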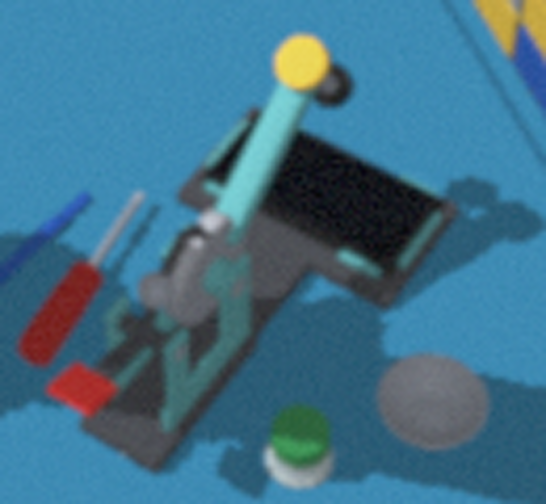

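```bash
cat >> h.py <<'E'
tab=np.array([.4275,-.1565,.110]); cap=np.array([.6085,-.0150,.178])
yaw=np.arctan2(*(cap-tab)[1::-1]); ex=np.array([np.cos(yaw),np.sin(yaw),0]); ey=np.array([-ex[1],ex[0],0])
org=tab+ex*.122
def rel(target_tip,tgt_yaw=None,tilt=0):
    "shift in tool axes so that the tips (tool down) reach target_tip; tool z along press x"
    s=status.observe(); Rt=R.from_euler('xyz',s['tool_rot'])
    tx=-ey; tz=ex; ty=np.array([0,0,-1.])
    Rg=R.from_matrix(np.stack([tx,ty,tz],1)); Rg=R.from_rotvec(ey*tilt)*Rg
    tcp=np.array(target_tip)-Rg.as_matrix()[:,1]*robot.tcp_to_tips
    return Rt.inv().apply(tcp-s['tool_pos']).round(4),(Rt.inv()*Rg).as_rotvec().round(4)
def show():
    s=status.observe(); Rt=R.from_euler('xyz',s['tool_rot']).as_matrix(); tip=s['tool_pos']+Rt[:,1]*robot.tcp_to_tips
    q=tip-org; print('t',round(s['time'],2),'tip',tip.round(4),'press xyz',(q@ex).round(4),(q@ey).round(4),tip[2].round(4),'F',s['contact_force'].round(2),'q',s['qpos'].round(2))
E
python3 - <<'E'
from h import *
print(np.degrees(yaw),org,(cap-org)@ex); show()
t=tab-ex*.002; t[2]=.15; print(rel(t))
E
```

```text
38.01715650945517 [ 0.52361482 -0.08136052  0.11      ] 0.10774605546124191
t 0.15 tip [ 0.157  -0.5007  0.2262] press xyz -0.5471 -0.1046 0.2262 F [-0.59 -0.44 -0.14] q [-1.41  0.34  1.52 -0.    1.28 -0.15]
(array([-0.2467,  0.0765,  0.3592]), array([-0.0004, -0.3597, -0.0011]))
```

The zoomed side view shows the red tab at the lower left, the steel ball over the pawl, the teal arm and the yellow cap. The only thing near the tab is the low-lying screwdriver. I'll move above the tab with the gripper shut.

```bash
python3 -m creep '[{"dx":-0.01,"dz":0.015,"ry":-0.02,"gripper":0},{"dx":-0.03,"dz":0.045,"ry":-0.05,"gripper":0},{"dx":-0.055,"dz":0.08,"ry":-0.08,"gripper":0},{"dx":-0.08,"dz":0.115,"ry":-0.12,"gripper":0},{"dx":-0.105,"dz":0.15,"ry":-0.15,"gripper":0},{"dx":-0.13,"dz":0.19,"ry":-0.19,"gripper":0},{"dx":-0.155,"dz":0.225,"ry":-0.23,"gripper":0},{"dx":-0.18,"dz":0.26,"ry":-0.26,"gripper":0},{"dx":-0.205,"dz":0.295,"ry":-0.3,"gripper":0},{"dx":-0.225,"dz":0.33,"ry":-0.33,"gripper":0},{"dx":-0.24,"dz":0.35,"ry":-0.35,"gripper":0},{"dx":-0.2467,"dz":0.3592,"ry":-0.36,"gripper":0},{"dx":-0.2467,"dz":0.3592,"dy":0.02,"ry":-0.36,"gripper":0},{"dx":-0.2467,"dz":0.3592,"dy":0.04,"ry":-0.36,"gripper":0},{"dx":-0.2467,"dz":0.3592,"dy":0.04,"ry":-0.36,"gripper":0}]'; python3 - <<'E'
from h import *
show()
t=tab-ex*.002; t[2]=.11; print(rel(t))
p,d=read_camera('wrist'); cv2.imwrite('pics/w1.png',p[:,:,::-1])
p,d=read_camera('side'); cv2.imwrite('pics/s1.png',cv2.resize(p[130:330,180:480,::-1],None,fx=2.6,fy=2.6))
E
```

```text
t 0.15 tip [ 0.157  -0.5007  0.2262] press xyz -0.5471 -0.1046 0.2262 F [-0.59 -0.44 -0.14] q [-1.41  0.34  1.52 -0.    1.28 -0.15]
(array([-0.2467,  0.1165,  0.3592]), array([-0.0004, -0.3597, -0.0011]))invalid input at $[0]: expected keys dx, dy, dz, rx, ry, rz, gripper
```

```bash
python3 -m creep '[{"dx":-0.01,"dy":0,"dz":0.015,"rx":0,"ry":-0.02,"rz":0,"gripper":0},{"dx":-0.03,"dy":0,"dz":0.045,"rx":0,"ry":-0.05,"rz":0,"gripper":0},{"dx":-0.055,"dy":0,"dz":0.08,"rx":0,"ry":-0.08,"rz":0,"gripper":0},{"dx":-0.08,"dy":0,"dz":0.115,"rx":0,"ry":-0.12,"rz":0,"gripper":0},{"dx":-0.105,"dy":0,"dz":0.15,"rx":0,"ry":-0.15,"rz":0,"gripper":0},{"dx":-0.13,"dy":0,"dz":0.19,"rx":0,"ry":-0.19,"rz":0,"gripper":0},{"dx":-0.155,"dy":0,"dz":0.225,"rx":0,"ry":-0.23,"rz":0,"gripper":0},{"dx":-0.18,"dy":0,"dz":0.26,"rx":0,"ry":-0.26,"rz":0,"gripper":0},{"dx":-0.205,"dy":0,"dz":0.295,"rx":0,"ry":-0.3,"rz":0,"gripper":0},{"dx":-0.225,"dy":0,"dz":0.33,"rx":0,"ry":-0.33,"rz":0,"gripper":0},{"dx":-0.24,"dy":0,"dz":0.35,"rx":0,"ry":-0.35,"rz":0,"gripper":0},{"dx":-0.2467,"dy":0,"dz":0.3592,"rx":0,"ry":-0.36,"rz":0,"gripper":0},{"dx":-0.2467,"dy":0.02,"dz":0.3592,"rx":0,"ry":-0.36,"rz":0,"gripper":0},{"dx":-0.2467,"dy":0.04,"dz":0.3592,"rx":0,"ry":-0.36,"rz":0,"gripper":0},{"dx":-0.2467,"dy":0.04,"dz":0.3592,"rx":0,"ry":-0.36,"rz":0,"gripper":0}]'; python3 - <<'E'
from h import *
show()
t=tab-ex*.002; t[2]=.11; print(rel(t))
p,d=read_camera('wrist'); cv2.imwrite('pics/w1.png',p[:,:,::-1])
p,d=read_camera('side'); cv2.imwrite('pics/s1.png',cv2.resize(p[130:330,180:480,::-1],None,fx=2.6,fy=2.6))
E
```

```text
time: 2.12
tool_pos: [0.4249, -0.1576, 0.2027]
tool_rot: [-1.572, 0.003, -0.907]
contact_force: [-0.1, 1.0, 0.5]
opening: 0.0004
t 2.12 tip [ 0.4249 -0.1576  0.1857] press xyz -0.1248 0.0007 0.1857 F [-0.07  1.01  0.53] q [-0.52  0.25  1.77 -0.    1.12  0.38]
(array([0.0009, 0.0757, 0.0008]), array([ 0.0014,  0.0002, -0.0029]))
```

View pics/w1.png

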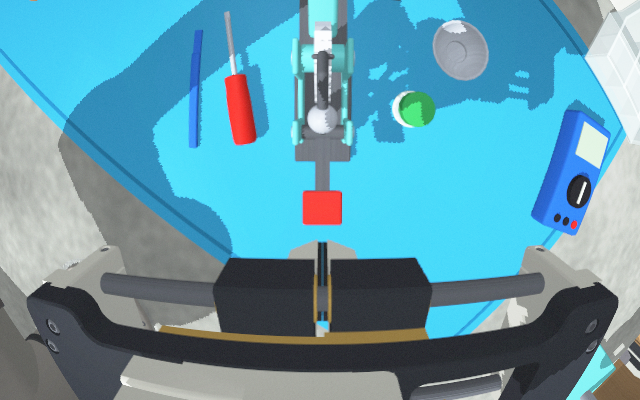

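View pics/s1.png

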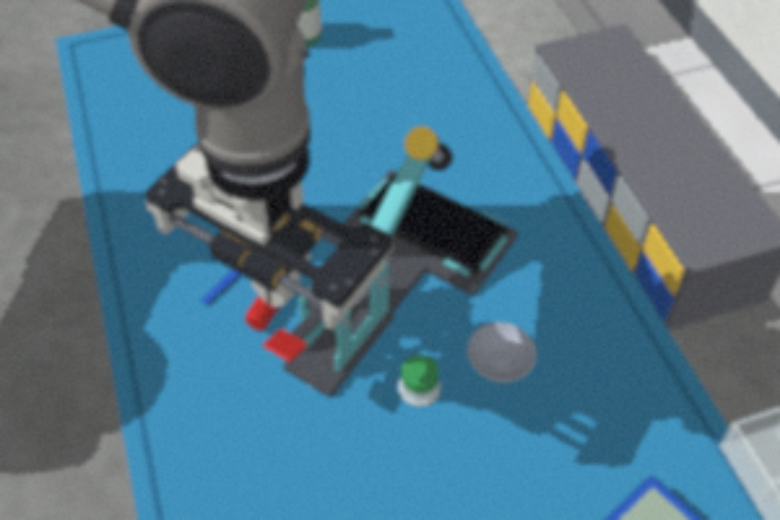

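The wrist view shows the tab at (322,208), lined up with the fingers and the press axis at column 321. Now I'll press it down, set slightly back to keep clear of the ball.

```bash
python3 -m creep '[{"dx":0.001,"dy":0.02,"dz":-0.002,"rx":0,"ry":0,"rz":0,"gripper":0},{"dx":0.001,"dy":0.045,"dz":-0.002,"rx":0,"ry":0,"rz":0,"gripper":0},{"dx":0.001,"dy":0.065,"dz":-0.002,"rx":0,"ry":0,"rz":0,"gripper":0},{"dx":0.001,"dy":0.074,"dz":-0.002,"rx":0,"ry":0,"rz":0,"gripper":0},{"dx":0.001,"dy":0.079,"dz":-0.002,"rx":0,"ry":0,"rz":0,"gripper":0},{"dx":0.001,"dy":0.084,"dz":-0.002,"rx":0,"ry":0,"rz":0,"gripper":0},{"dx":0.001,"dy":0.089,"dz":-0.002,"rx":0,"ry":0,"rz":0,"gripper":0},{"dx":0.001,"dy":0.094,"dz":-0.002,"rx":0,"ry":0,"rz":0,"gripper":0},{"dx":0.001,"dy":0.098,"dz":-0.002,"rx":0,"ry":0,"rz":0,"gripper":0},{"dx":0.001,"dy":0.101,"dz":-0.002,"rx":0,"ry":0,"rz":0,"gripper":0},{"dx":0.001,"dy":0.104,"dz":-0.002,"rx":0,"ry":0,"rz":0,"gripper":0},{"dx":0.001,"dy":0.104,"dz":-0.002,"rx":0,"ry":0,"rz":0,"gripper":0}]'; python3 - <<'E'
from h import *
show()
p,d=read_camera('wrist'); cv2.imwrite('pics/w2.png',p[:,:,::-1])
E
```

```text
time: 3.72
tool_pos: [0.425, -0.1601, 0.0995]
tool_rot: [-1.571, 0.0, -0.907]
contact_force: [0.6, 0.4, 0.4]
opening: 0.0007
t 3.73 tip [ 0.4249 -0.1601  0.0825] press xyz -0.1262 -0.0012 0.0825 F [0.61 0.43 0.37] q [-0.53  0.4   1.9  -0.    0.84  0.38]
```

View pics/w2.png

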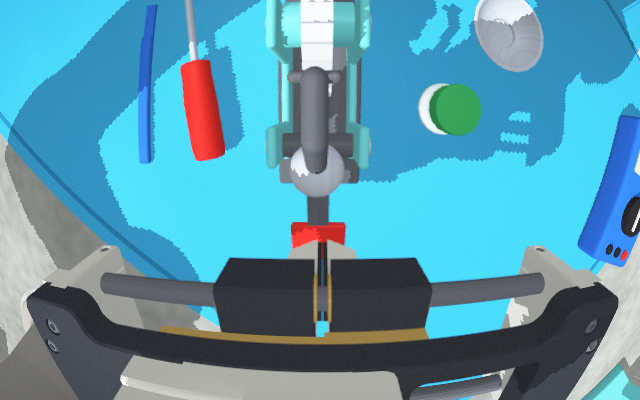

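The fingertips are on the tab at (318,235), and the ball is tipping backwards at (318,170). I'll press a few millimetres more.

```bash
python3 -m creep '[{"dx":0,"dy":0.002,"dz":0,"rx":0,"ry":0,"rz":0,"gripper":0},{"dx":0,"dy":0.004,"dz":0,"rx":0,"ry":0,"rz":0,"gripper":0},{"dx":0,"dy":0.005,"dz":0,"rx":0,"ry":0,"rz":0,"gripper":0},{"dx":0,"dy":0.006,"dz":0,"rx":0,"ry":0,"rz":0,"gripper":0},{"dx":0,"dy":0.006,"dz":0,"rx":0,"ry":0,"rz":0,"gripper":0}]'; python3 - <<'E'
from h import *
show()
E
```

```text
time: 4.4
tool_pos: [0.425, -0.1601, 0.0936]
tool_rot: [-1.571, 0.0, -0.907]
contact_force: [-0.2, 1.1, 0.0]
opening: 0.0005
t 4.4 tip [ 0.425  -0.1601  0.0766] press xyz -0.1262 -0.0014 0.0766 F [-0.16  1.12  0.04] q [-0.53  0.41  1.91 -0.    0.82  0.38]
```

No resistance at about 33 mm of travel, so the pawl has tipped over by itself. I'll lift off and check.

```bash
python3 -m creep '[{"dx":0,"dy":-0.015,"dz":0,"rx":0,"ry":0,"rz":0,"gripper":0},{"dx":0,"dy":-0.045,"dz":0,"rx":0,"ry":0,"rz":0,"gripper":0},{"dx":0,"dy":-0.085,"dz":0,"rx":0,"ry":0,"rz":0,"gripper":0},{"dx":0,"dy":-0.12,"dz":0,"rx":0,"ry":0,"rz":0,"gripper":0},{"dx":0,"dy":-0.14,"dz":0,"rx":0,"ry":0,"rz":0,"gripper":0},{"dx":0,"dy":-0.14,"dz":0,"rx":0,"ry":0,"rz":0,"gripper":0}]'; python3 - <<'E'
from h import *
show()
p,d=read_camera('wrist'); cv2.imwrite('pics/w3.png',p[:,:,::-1])
s=status.observe()
p2,d2=read_camera('side');P=cloud('side',d2)
for k,m in masks(p2).items():
    if k=='teal': continue
    nn,l,st,c=cv2.connectedComponentsWithStats((m&(d2>0)).astype(np.uint8))
    for i in range(1,nn):
        if st[i,4]>15: print(k,c[i].round(1),np.median(P[l==i],0).round(3))
# wrist red/yellow
c=get_calibration('wrist'); Rt=R.from_euler('xyz',s['tool_rot']).as_matrix()
for k,m in masks(p).items():
    if k=='teal': continue
    nn,l,st,ce=cv2.connectedComponentsWithStats((m&(d>0)).astype(np.uint8))
    for i in range(1,nn):
        if st[i,4]>60:
            v,u=np.nonzero(l==i); x=(u-c['cx'])/c['fx'];y=(v-c['cy'])/c['fy'];r=np.hypot(x,y)+1e-9; z=d[l==i]
            q=np.stack([np.tan(r)*x/r*z,np.tan(r)*y/r*z,z],-1)
            w=(q@c['mount'][:3,:3].T+c['mount'][:3,3])@Rt.T+s['tool_pos']
            print('wrist',k,st[i,4],ce[i].round(0),np.median(w,0).round(4))
E
```

```text
time: 5.15
tool_pos: [0.4257, -0.1605, 0.2349]
tool_rot: [-1.57, -0.003, -0.907]
contact_force: [-0.7, -0.1, -0.5]
opening: 0.0003
t 5.15 tip [ 0.4257 -0.1605  0.2179] press xyz -0.1259 -0.0021 0.2179 F [-0.65 -0.06 -0.52] q [-0.53  0.22  1.72 -0.    1.2   0.38]
yellow [387.8 172. ] [0.819 0.12  0.032]
yellow [399.6 175.8] [0.819 0.048 0.081]
yellow [341.7 184.6] [ 0.608 -0.018  0.177]
yellow [418.9 220.6] [ 0.819 -0.092  0.033]
yellow [434.8 229. ] [ 0.819 -0.161  0.081]
red [282.4 246.8] [ 0.428 -0.052  0.027]
red [290.6 269.8] [ 0.428 -0.157  0.073]
red [409.5 373. ] [ 0.603 -0.457  0.042]
wrist red 1251 [243. 109.] [ 0.4365 -0.0392  0.0245]
wrist red 660 [318. 186.] [ 0.4268 -0.1548  0.0711]
```

View pics/w3.png

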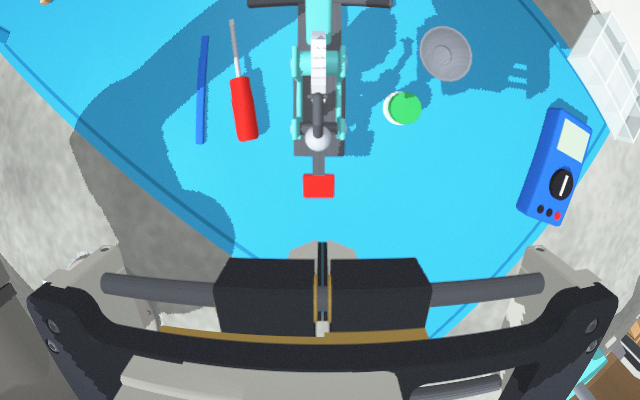

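The tab has stayed down (z 0.072, from 0.109) and the cap hasn't moved, so the pawl is free with the arm still up. Next I'll move over the cap.

```bash
python3 -m creep '[{"dx":0,"dy":0,"dz":0.02,"rx":0,"ry":0,"rz":0,"gripper":0},{"dx":0,"dy":0,"dz":0.055,"rx":0,"ry":0,"rz":0,"gripper":0},{"dx":0,"dy":0,"dz":0.1,"rx":0,"ry":0,"rz":0,"gripper":0},{"dx":-0.001,"dy":0,"dz":0.145,"rx":0,"ry":0,"rz":0,"gripper":0},{"dx":-0.002,"dy":0,"dz":0.19,"rx":0,"ry":0,"rz":0,"gripper":0},{"dx":-0.002,"dy":0,"dz":0.22,"rx":0,"ry":0,"rz":0,"gripper":0},{"dx":-0.002,"dy":0,"dz":0.234,"rx":0,"ry":0,"rz":0,"gripper":0},{"dx":-0.002,"dy":0,"dz":0.234,"rx":0,"ry":0,"rz":0,"gripper":0}]'; python3 - <<'E'
from h import *
show()
p,d=read_camera('wrist'); cv2.imwrite('pics/w4.png',p[:,:,::-1])
p,d=read_camera('side'); cv2.imwrite('pics/s4.png',cv2.resize(p[130:330,180:480,::-1],None,fx=2.6,fy=2.6))
t=cap.copy(); print(rel(t))
E
```

```text
time: 6.25
tool_pos: [0.6078, -0.0142, 0.2324]
tool_rot: [-1.573, 0.001, -0.906]
contact_force: [-0.2, 0.1, -0.1]
opening: 0.0004
t 6.25 tip [ 0.6078 -0.0142  0.2154] press xyz 0.1077 0.0011 0.2154 F [-0.22  0.05 -0.1 ] q [-0.15  0.51  1.3  -0.    1.34  0.76]
(array([0.0007, 0.0382, 0.001 ]), array([ 0.0012, -0.0003, -0.0007]))
```

View pics/w4.png

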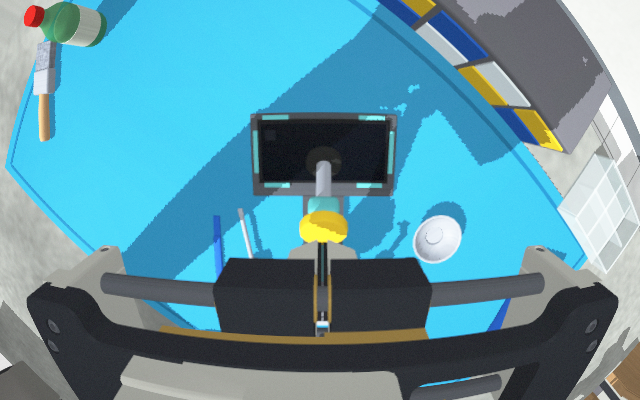

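View pics/s4.png

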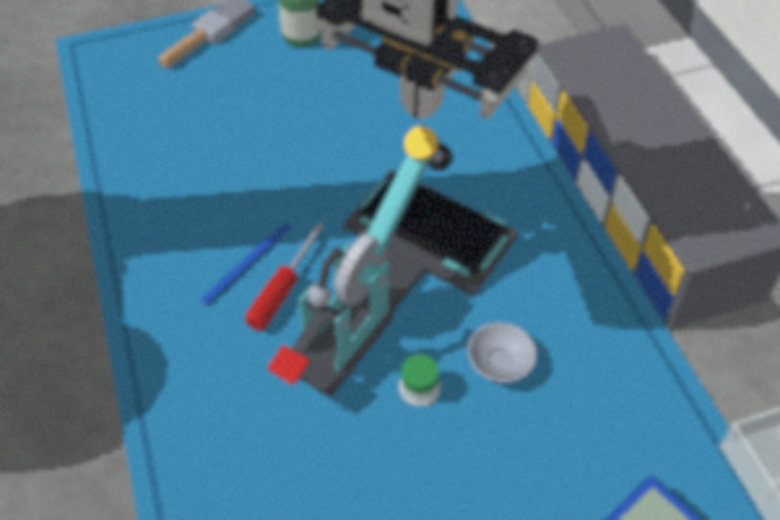

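The fingers are centred over the cap, which sits at (322,228) in the wrist view, and the pawl's tab is visibly down. I'll push down along the cap's arc.

```bash
python3 -m creep '[{"dx":0.001,"dy":0.01,"dz":0,"rx":0,"ry":0,"rz":0,"gripper":0},{"dx":0.001,"dy":0.02,"dz":0,"rx":0,"ry":0,"rz":0,"gripper":0},{"dx":0.001,"dy":0.026,"dz":0,"rx":0,"ry":0,"rz":0,"gripper":0},{"dx":0.001,"dy":0.03,"dz":0,"rx":0,"ry":0,"rz":0,"gripper":0},{"dx":0.001,"dy":0.034,"dz":0.001,"rx":0,"ry":0,"rz":0,"gripper":0},{"dx":0.001,"dy":0.038,"dz":0.004,"rx":0,"ry":0,"rz":0,"gripper":0},{"dx":0.001,"dy":0.042,"dz":0.007,"rx":0,"ry":0,"rz":0,"gripper":0},{"dx":0.001,"dy":0.046,"dz":0.009,"rx":0,"ry":0,"rz":0,"gripper":0},{"dx":0.001,"dy":0.05,"dz":0.011,"rx":0,"ry":0,"rz":0,"gripper":0},{"dx":0.001,"dy":0.055,"dz":0.014,"rx":0,"ry":0,"rz":0,"gripper":0},{"dx":0.001,"dy":0.06,"dz":0.017,"rx":0,"ry":0,"rz":0,"gripper":0}]'; python3 - <<'E'
from h import *
show()
p,d=read_camera('wrist'); cv2.imwrite('pics/w5.png',p[:,:,::-1])
p,d=read_camera('side'); cv2.imwrite('pics/s5.png',cv2.resize(p[130:330,180:480,::-1],None,fx=2.6,fy=2.6))
E
```

```text
time: 7.72
tool_pos: [0.6224, -0.0046, 0.1734]
tool_rot: [-1.571, -0.0, -0.907]
contact_force: [0.6, 0.1, 1.9]
opening: 0.0004
t 7.72 tip [ 0.6224 -0.0046  0.1564] press xyz 0.1251 -0.0003 0.1564 F [0.58 0.12 1.89] q [-0.13  0.58  1.34 -0.    1.22  0.78]
```

View pics/w5.png

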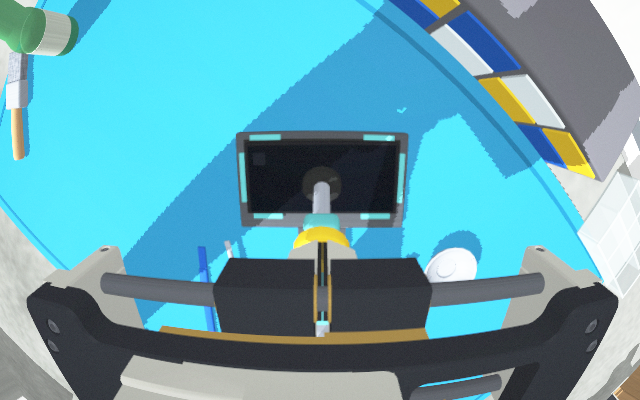

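View pics/s5.png

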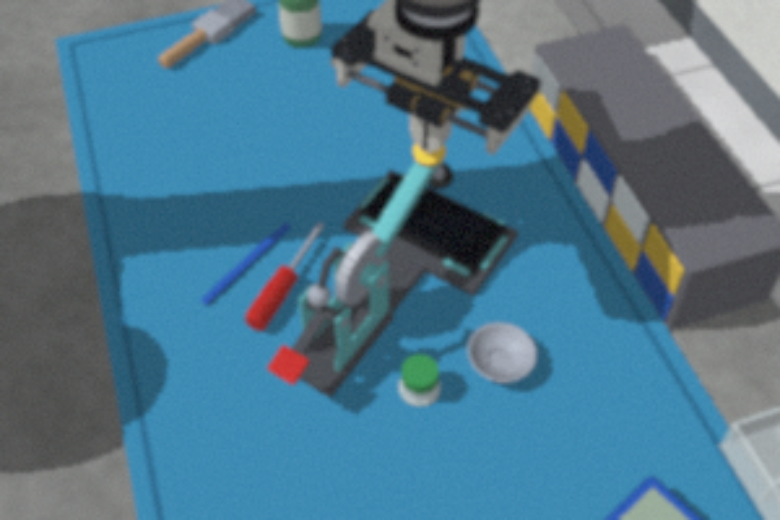

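The fingers stay centred on the cap, the arm is going down with about 2 N, and the tab is still down. I'll continue.

```bash
python3 -m creep '[{"dx":0,"dy":0.004,"dz":0.001,"rx":0,"ry":0,"rz":0,"gripper":0},{"dx":0,"dy":0.009,"dz":0.003,"rx":0,"ry":0,"rz":0,"gripper":0},{"dx":0,"dy":0.014,"dz":0.005,"rx":0,"ry":0,"rz":0,"gripper":0},{"dx":0,"dy":0.019,"dz":0.007,"rx":0,"ry":0,"rz":0,"gripper":0},{"dx":0,"dy":0.024,"dz":0.009,"rx":0,"ry":0,"rz":0,"gripper":0},{"dx":0,"dy":0.029,"dz":0.01,"rx":0,"ry":0,"rz":0,"gripper":0},{"dx":0,"dy":0.034,"dz":0.011,"rx":0,"ry":0,"rz":0,"gripper":0},{"dx":0,"dy":0.038,"dz":0.012,"rx":0,"ry":0,"rz":0,"gripper":0},{"dx":0,"dy":0.041,"dz":0.012,"rx":0,"ry":0,"rz":0,"gripper":0},{"dx":0,"dy":0.043,"dz":0.013,"rx":0,"ry":0,"rz":0,"gripper":0},{"dx":0,"dy":0.045,"dz":0.013,"rx":0,"ry":0,"rz":0,"gripper":0},{"dx":0,"dy":0.046,"dz":0.013,"rx":0,"ry":0,"rz":0,"gripper":0}]'; python3 - <<'E'
from h import *
show()
E
```

```text
time: 9.32
tool_pos: [0.6324, 0.0034, 0.1276]
tool_rot: [-1.571, -0.0, -0.907]
contact_force: [0.7, 0.8, 2.1]
opening: 0.0003
t 9.32 tip [0.6324 0.0034 0.1106] press xyz 0.1379 -0.0003 0.1106 F [0.69 0.82 2.05] q [-0.12  0.64  1.36  0.    1.14  0.79]
```

Now in 1 mm steps, watching the force.

```bash
python3 -m creep '[{"dx":0,"dy":0.001,"dz":0,"rx":0,"ry":0,"rz":0,"gripper":0},{"dx":0,"dy":0.002,"dz":0,"rx":0,"ry":0,"rz":0,"gripper":0},{"dx":0,"dy":0.003,"dz":0.001,"rx":0,"ry":0,"rz":0,"gripper":0},{"dx":0,"dy":0.004,"dz":0.001,"rx":0,"ry":0,"rz":0,"gripper":0},{"dx":0,"dy":0.005,"dz":0.001,"rx":0,"ry":0,"rz":0,"gripper":0},{"dx":0,"dy":0.006,"dz":0.001,"rx":0,"ry":0,"rz":0,"gripper":0},{"dx":0,"dy":0.007,"dz":0.001,"rx":0,"ry":0,"rz":0,"gripper":0},{"dx":0,"dy":0.007,"dz":0.001,"rx":0,"ry":0,"rz":0,"gripper":0}]'
python3 -m creep '[{"dx":0,"dy":0.0005,"dz":0,"rx":0,"ry":0,"rz":0,"gripper":0},{"dx":0,"dy":0.001,"dz":0,"rx":0,"ry":0,"rz":0,"gripper":0},{"dx":0,"dy":0.001,"dz":0,"rx":0,"ry":0,"rz":0,"gripper":0}]'
```

```text
time: 10.32
tool_pos: [0.6332, 0.004, 0.1206]
tool_rot: [-1.571, -0.0, -0.907]
contact_force: [-0.6, 1.5, 0.1]
opening: 0.0003
time: 10.7
tool_pos: [0.6332, 0.0039, 0.1197]
tool_rot: [-1.571, -0.0, -0.907]
contact_force: [-0.3, 1.1, 1.5]
opening: 0.0005
```

```bash
python3 -m creep '[{"dx":0,"dy":0.0005,"dz":0,"rx":0,"ry":0,"rz":0,"gripper":0},{"dx":0,"dy":0.001,"dz":0,"rx":0,"ry":0,"rz":0,"gripper":0},{"dx":0,"dy":0.001,"dz":0,"rx":0,"ry":0,"rz":0,"gripper":0}]'; python3 - <<'E'
from h import *
show()
p,d=read_camera('wrist'); cv2.imwrite('pics/w6.png',p[:,:,::-1])
p,d=read_camera('side'); cv2.imwrite('pics/s6.png',cv2.resize(p[160:280,260:440,::-1],None,fx=4.4,fy=4.4,interpolation=2))
E
```

```text
time: 11.08
tool_pos: [0.6332, 0.0039, 0.1186]
tool_rot: [-1.571, -0.0, -0.907]
contact_force: [0.9, 0.7, 0.9]
opening: 0.0004
t 11.07 tip [0.6332 0.0039 0.1016] press xyz 0.1388 -0.0003 0.1016 F [0.94 0.69 0.91] q [-0.11  0.65  1.37 -0.    1.12  0.79]
```

View pics/w6.png

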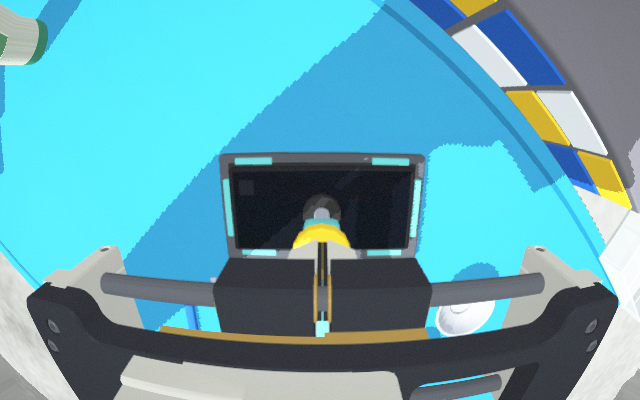

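View pics/s6.png

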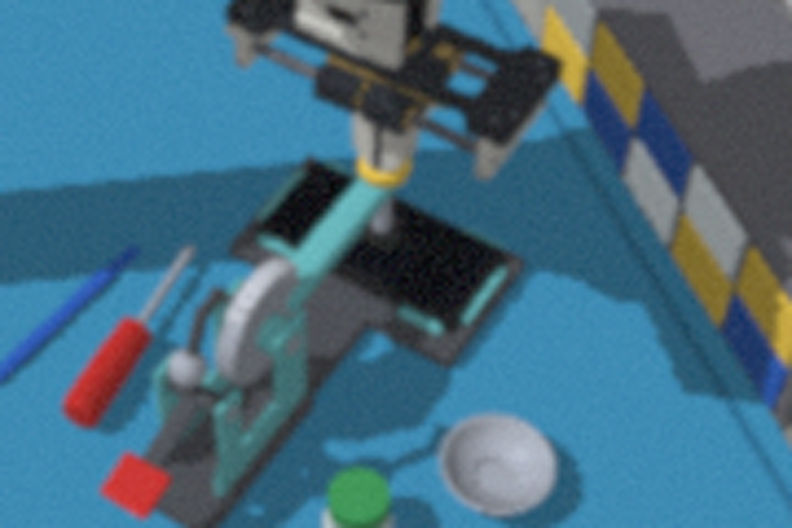

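The arm is nearly level, with the pad just above the phone at about (322,208) in the wrist view. I'll keep going in small steps.

```bash
python3 -m creep '[{"dx":0,"dy":0.0005,"dz":0,"rx":0,"ry":0,"rz":0,"gripper":0},{"dx":0,"dy":0.001,"dz":0,"rx":0,"ry":0,"rz":0,"gripper":0},{"dx":0,"dy":0.001,"dz":0,"rx":0,"ry":0,"rz":0,"gripper":0}]';  python3 -m creep '[{"dx":0,"dy":0.0005,"dz":0,"rx":0,"ry":0,"rz":0,"gripper":0},{"dx":0,"dy":0.0005,"dz":0,"rx":0,"ry":0,"rz":0,"gripper":0}]'
```

```text
time: 11.55
tool_pos: [0.6332, 0.0039, 0.1177]
tool_rot: [-1.571, -0.0, -0.907]
contact_force: [0.9, 1.2, 1.8]
opening: 0.0004
time: 11.8
tool_pos: [0.6332, 0.0039, 0.1171]
tool_rot: [-1.571, -0.0, -0.907]
contact_force: [0.6, 0.9, 0.9]
opening: 0.0004
```

```bash
python3 -m creep '[{"dx":0,"dy":0.0005,"dz":0,"rx":0,"ry":0,"rz":0,"gripper":0},{"dx":0,"dy":0.0005,"dz":0,"rx":0,"ry":0,"rz":0,"gripper":0}]'
```

```text
time: 12.05
tool_pos: [0.6332, 0.0039, 0.1167]
tool_rot: [-1.571, -0.0, -0.907]
contact_force: [1.3, -0.4, 1.2]
opening: 0.0005
```

```bash
python3 -m creep '[{"dx":0,"dy":0.0005,"dz":0,"rx":0,"ry":0,"rz":0,"gripper":0},{"dx":0,"dy":0.0005,"dz":0,"rx":0,"ry":0,"rz":0,"gripper":0}]'
```

```text
time: 12.3
tool_pos: [0.6332, 0.0039, 0.1163]
tool_rot: [-1.571, -0.0, -0.907]
contact_force: [0.3, 0.6, 2.1]
opening: 0.0002
```

```bash
python3 -m creep '[{"dx":0,"dy":0.0005,"dz":0,"rx":0,"ry":0,"rz":0,"gripper":0},{"dx":0,"dy":0.0005,"dz":0,"rx":0,"ry":0,"rz":0,"gripper":0}]'
```

```text
time: 12.55
tool_pos: [0.6332, 0.0039, 0.1163]
tool_rot: [-1.571, -0.0, -0.907]
contact_force: [-0.6, 0.2, 6.7]
opening: 0.0004
```

```bash
python3 -m creep '[{"dx":0,"dy":0.0005,"dz":0,"rx":0,"ry":0,"rz":0,"gripper":0},{"dx":0,"dy":0.0005,"dz":0,"rx":0,"ry":0,"rz":0,"gripper":0}]'
```

```text
time: 12.8
tool_pos: [0.6332, 0.0039, 0.1163]
tool_rot: [-1.57, -0.001, -0.907]
contact_force: [-2.4, 0.6, 8.2]
opening: 0.0005
```

The force has risen to 8 N at tip z 0.0993 with no further travel, so the pad is seated. I'll hold briefly, then lift away.

```bash
python3 -m creep '[{"dx":0,"dy":0,"dz":0,"rx":0,"ry":0,"rz":0,"gripper":0},{"dx":0,"dy":0,"dz":0,"rx":0,"ry":0,"rz":0,"gripper":0},{"dx":0,"dy":-0.002,"dz":0,"rx":0,"ry":0,"rz":0,"gripper":0},{"dx":0,"dy":-0.01,"dz":0,"rx":0,"ry":0,"rz":0,"gripper":0},{"dx":0,"dy":-0.04,"dz":0,"rx":0,"ry":0,"rz":0,"gripper":0},{"dx":0,"dy":-0.08,"dz":0,"rx":0,"ry":0,"rz":0,"gripper":0},{"dx":0,"dy":-0.11,"dz":-0.01,"rx":0,"ry":0,"rz":0,"gripper":0},{"dx":0,"dy":-0.13,"dz":-0.04,"rx":0,"ry":0,"rz":0,"gripper":0},{"dx":0,"dy":-0.14,"dz":-0.08,"rx":0,"ry":0,"rz":0,"gripper":0},{"dx":0,"dy":-0.14,"dz":-0.12,"rx":0,"ry":0,"rz":0,"gripper":0},{"dx":0,"dy":-0.14,"dz":-0.14,"rx":0,"ry":0,"rz":0,"gripper":0},{"dx":0,"dy":-0.14,"dz":-0.14,"rx":0,"ry":0,"rz":0,"gripper":0},{"dx":0,"dy":-0.14,"dz":-0.14,"rx":0,"ry":0,"rz":0,"gripper":0}]'; python3 - <<'E'
from h import *
show()
p,d=read_camera('wrist'); cv2.imwrite('pics/w7.png',p[:,:,::-1])
p2,d2=read_camera('side'); cv2.imwrite('pics/s7.png',cv2.resize(p2[160:280,260:440,::-1],None,fx=4.4,fy=4.4,interpolation=2))
s=status.observe()
P=cloud('side',d2)
for k,m in masks(p2).items():
    if k=='teal': continue
    nn,l,st,c=cv2.connectedComponentsWithStats((m&(d2>0)).astype(np.uint8))
    for i in range(1,nn):
        if st[i,4]>15:
            q=P[l==i]; print(k,c[i].round(1),np.median(q,0).round(3),'press x',((np.median(q,0)-org)@ex).round(4))
E
```

```text
time: 14.42
tool_pos: [0.5235, -0.0821, 0.2554]
tool_rot: [-1.57, -0.0, -0.907]
contact_force: [-0.5, -0.3, 0.1]
opening: 0.0003
t 14.43 tip [ 0.5235 -0.0821  0.2384] press xyz -0.0006 -0.0005 0.2384 F [-0.51 -0.28  0.07] q [-0.3   0.34  1.49  0.    1.31  0.61]
yellow [387.9 172.1] [0.819 0.117 0.033] press x 0.3549
yellow [399.5 175.7] [0.819 0.05  0.081] press x 0.3133
yellow [347.8 198. ] [ 0.635 -0.002  0.1  ] press x 0.1371
yellow [418.9 220.9] [ 0.818 -0.091  0.033] press x 0.2262
yellow [434.7 228.9] [ 0.818 -0.162  0.081] press x 0.1829
red [292.4 115. ] [0.58  0.376 0.133] press x 0.3261
red [283.7 244.3] [ 0.434 -0.045  0.027] press x -0.0479
red [290.6 269.9] [ 0.428 -0.157  0.073] press x -0.122
red [409.5 373. ] [ 0.603 -0.456  0.042] press x -0.1683
```

View pics/w7.png

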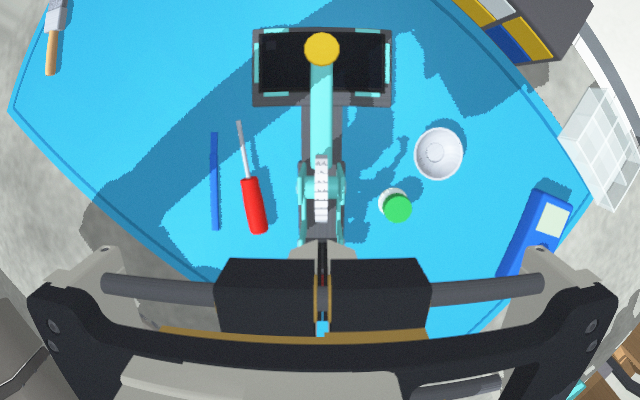

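View pics/s7.png

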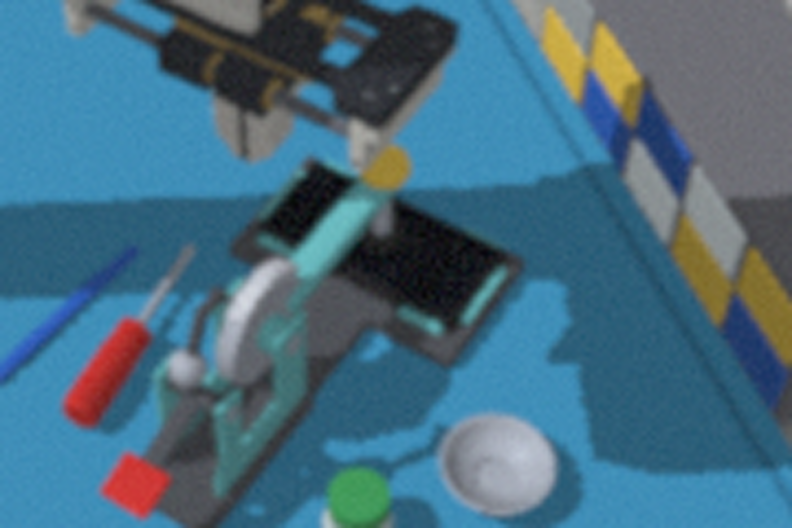

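The last pictures show the cap level at z 0.100, the tab still down at z 0.073, the phone in its cradle and the other items where they were. The gripper is clear, so I'll hand in.

```bash
python3 -c "
from cell import robot
print(robot.hand_in())"
```

```text
the job is handed in; nothing more can be done
None
```

The press is closed: the pawl is free, the pad sits on the phone, and I handed the job in at about 14.5 s. No verdict comes back, so this rests on my own measurements.

- **Pawl:** I pressed the red tab with the closed fingertips. It dropped from z 0.109 to about 0.073 and stayed there after I lifted off, while the cap was still up at z 0.177.
- **Arm:** I pushed the yellow cap down along its arc, with about 2 N on the way. I used sub-millimetre steps at the end and stopped when the force rose to 8 N and the arm went no further.
- **Last checks:** After I withdrew, the cap was level at z 0.100, the tab was still down, and the gripper was about 14 cm above the press with no contact force. The phone looked in place in its cradle. I measured only the screwdriver among the loose items (no shift). The jar, dish and spudger looked unmoved, but I didn't check the bottle, multimeter and brush closely.

None of the checks failed or disagreed. The first move command was refused because its rows left out some of the required values, and I resent it in full; the robot did not move.

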